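# Stamp the open register

## Task

Take the long rectangular self-inking stamp out of the stamp tray and make a firm, even print in the middle of the empty frame on the register's right-hand page, square to the frame: set it down inside the frame, press it right down with even force (17 N in all is right; clearly more blots the print) and hold it there for a second, let it up and lift it straight off without sliding it on the page. Then put it gently back, upright, into the recess of the tray it came from and let go; leave the other things on the desk undisturbed.

Things in the scene. Friction and masses are not known exactly. Their poses are not given: they have to be found in the camera images.
- stamp: Self-inking hand stamp, black and grey plastic, upright, 82 mm high: the longest of the three stamps in the tray. This is the pose of its lower frame, an open rectangular rim 32 x 62 mm (x by y), 10 mm high; origin at the centre of the underside, z up, y along the length. It is symmetric: either way round will do. Whole stamp 0.15 to 0.21 kg.
- stamp_top (a point): Centre of the top of the stamp's hood, 82 mm above the origin of stamp when the hood is up. The hood is a plain block 28 x 58 mm (x by y, axes as the stamp's) and 52 mm high; grip it across the 28 mm and press with it.
- stamp_hood (a joint): Stroke of the hood down over the frame, m: 0 at rest (up), grows as it is pressed; stop at 0.017. The return spring pushes back with 3 N at the start and 9 N at 0.014 (plus 0.3 N of friction). At 0.014 the die meets the paper on which the frame stands, and from there its cushion adds 7 N per mm.
- stamp_die: Rubber die in the frame, 16 x 45 mm (x by y), moved by the hood through a stiff cushion; origin where stamp's is when the hood is up, underside then 14 mm above the frame's. A good print needs 5 to 12 N on the die for half a second, on both halves of its length, besides the spring's 9 N: 14 to 21 N in all on the hood. Over 14 N on the die blots.
- register: Hardbound register lying open, fixed; boards 256 x 356 mm (x by y), 3 mm thick; origin at the centre of the underside, x away from the reader, y to the reader's left, spine along x. Left leaves 14 mm thick; the leaves on the right (y below 0) are 8 to 20 mm thick, depending on where it is opened, and this height is not measured: feel for it.
- mark_frame (a point): Point on the register's right board (3 mm above the desk) straight below the centre of the empty printed frame. The frame is 44 x 74 mm (x by y), near the lower edge of the right page; the frame above it is already stamped. Axes as the register's. The paper lies 8 to 20 mm above this point.
- tray: Grey stamp tray, 54 x 244 mm (x by y), fixed; origin at the centre of the underside. Three equal recesses 38 x 68 mm in a row along y, 80 mm apart, the middle one at the origin; floor 4 mm and rims 12 mm above the desk. The three stamps stand in them in any order, their lengths along the tray.
- square_stamp: Small square stamp in the tray, 34 x 38 mm and 70 mm high; to be left alone. Origin at the centre of the underside.
- date_stamp: Date stamp with a round knob handle in the tray, foot 30 x 52 mm, 80 mm high; to be left alone. Origin at the centre of the underside.
- ruler: Steel ruler 200 x 28 x 3 mm lying on the register's left page; to be left alone. Origin at the centre of the underside.
- pen_cup: Black pen cup with pencils, 76 mm across, 150 mm high; to be left alone. Origin at the centre of the underside.
- glue: White glue bottle 34 mm across, 110 mm high; to be left alone. Origin at the centre of the underside.
- jar: White jar 70 mm across, 85 mm high; to be left alone. Origin at the centre of the underside.
- stapler: Stapler 140 mm long, 50 mm high; to be left alone. Origin at the centre of the underside.

How it is judged:
On the way, in this order (a step that is already met when the one before it is completed fails the run):
1. the stamp is lifted out of the tray (z of stamp in the frame of tray above 0.03 m), for 0.1 s.
2. at least 5 N on the die on the paper, 1.5 N on each half of its length, within 5 mm of the frame centre, within 0.08 rad square to it, upright within 0.05 rad, for half a second (contact force between stamp_die and register above 5 N and contact force between each of stamp_die_c0, stamp_die_c1 and register above 1.5 N and horizontal distance between stamp and mark_frame below 0.005 m and angle between the y axis of stamp and the y axis of register, either way round below 0.08 rad and angle between stamp's own z axis and vertical below 0.05 rad), for 0.5 s.
3. the stamp is lifted off, well clear of the page (more than 45 mm above the desk) (z of stamp in the frame of register above 0.045 m), for 0.1 s.
At the end, for the whole second after the job is handed in: The stamp stands upright (within 0.05 rad), at rest and released, down in the tray recess it was taken from, within 6 mm of where it stood, its length along the tray (within 0.15 rad) (distance of stamp from where it was at the start of the episode below 0.006 m and angle between stamp's own z axis and vertical below 0.05 rad and angle between the y axis of stamp and the y axis of tray, either way round below 0.15 rad and linear speed of stamp below 0.01 m/s and contact force between the fingers and stamp below 0.1 N); the robot touches nothing.
It fails at once if more than 14 N on the die (the print is blotted) (contact force between stamp_die and anything else above 14 N).
It fails at once if the stamp touches the register more than 6 mm from the centre of the empty frame (contact force between stamp and register above 0.5 N and horizontal distance between stamp and mark_frame above 0.006 m).
It fails at once if the stamp's frame moves at more than 20 mm/s while the die is on the paper (the print is smeared) (contact force between stamp_die and register above 1 N and linear speed of stamp above 0.02 m/s).
It fails at once if the stamp is pushed into the tray with more than 15 N (contact force between stamp and tray above 15 N).
It fails at once if one of the other things is moved by more than 10 mm (distance of any of square_stamp, date_stamp, ruler, pen_cup, glue, jar, stapler from where it was at the start of the episode above 0.01 m).
It also fails if it takes over 64 s, if anything falls off the work surface, if the arm or the gripper's body presses on something with over 40 N, if the wrist force passes 120 N, or if a joint passes its speed limit or range.

## Robot

A 7-joint arm with a two-finger parallel gripper is mounted at the origin on the work surface. World frame = base frame: x ahead of the robot, y to its left, z up, the work surface at z = 0. Lengths are in m, angles in rad, forces in N, time in s.
With the tool pointing down it reaches from about 0.35 to 0.9 m from the base axis. Payload 8.1 kg.
Tool frame: the origin (TCP) lies on the front face of the gripper's body, between the roots of the fingers; the fingertips stand manip.tip_reach ahead of it and the grasp point (between the pads) lies 54 mm ahead of it (manip.tip_reach is the distance from the TCP to the fingertips, in m); z points along the fingers, y is the direction in which the jaws open and shut (so a half turn about z gives the same grasp; the last joint's range is limited). The gripper opens to 85 mm and grips with 20 to 120 N. Pads are 22 mm wide; open, the fingers measure 114 mm over their backs; the gripper's body (76 mm by 85 mm) begins 54 mm behind the grasp point. The pads swing forward as they close: fully open they stand 13 mm farther back than shut.
Start: joints at [-1.294, 0.434, 0.025, 1.573, -0.012, 1.134, -0.075], TCP at [0.232, 0.58, 0.304] pointing down, gripper open.
Joint ranges: [-2.62, 2.62], [-0.44, 2.09], [-1.27, 1.32], [0.08, 2.57], [-1.32, 4.46], [0.12, 2], [-2.74, 2.74]. Speed limits (rad/s): [2.22, 2.22, 3.01, 3.01, 3.14, 3.14, 3.14].

## Interface

Orientations are given as a 3x3 rotation matrix whose columns are the frame's x, y, z axes.
In Python, from rig import status, snapshot, manip gives the robot as it stands.
- The arm moves only by the tool servo_tool, never from a script. Its argument "targets" is one flat list of numbers, 5 for each row, row after row: the finger opening in cm, from 0 to 8.54, then the shift along the tool's x, y, z in cm, then the turn about the tool's z in rad. A call has 1 to 20 rows; each row shifts and turns the commanded pose from where the row before left it, along the tool's axes as they then stand; what a row does not reach is not made up. A row lasts 1/10 s, in which the tool goes at most 50 mm and 8.59 degrees, less where a joint would pass 70% of its speed; a pose out of reach is approached as far as the arm can. A call is refused whole if a number of a shift passes 5 or a number of a turn 0.15, either way. A call with a gripper value outside its range is refused whole. The fingers move at their own pace and stop on an object; "force" is the grip in N (left out, the last holds). Time passes only in rows, so rows that do not move let the fingers close. It gives the time, the measured TCP pose, the force and the opening at its end, in the units of the state.
- status.sense(): the state, without advancing time (a new reading comes with each control period).
- snapshot(name): name is "scene" or "top" or "wrist"; returns a dict with "frame" (400x640x3 uint8, red, green, blue), "depth" (400x640 float32, m along the optical axis (not along the pixel's ray), 0 where there is no reading), "fx", "fy", "cx", "cy" (pixels), "T" (4x4, takes a point from camera to world coordinates); the wrist camera has in their place "mount" (4x4, takes a point from camera to tool coordinates, whose origin is the TCP and whose axes are the flange's). Camera axes: x right, y down, z forward; pixel columns grow to the right and rows downward; lengths in m; the calibration is good to about 2 mm. A picture is of the moment at which its call begins: read the wrist's pose just before it.
- manip.sign_off(): hands the job in, once; it reports no verdict.
The state is a dict: "t": time; "q": joint angles; "joint_vel": joint speeds; "joint_efforts": joint torques, N m; "tcp_pos": TCP position; "eef_rot": TCP orientation; "force": force on the tool from outside, world axes, zero at the start; "ft_torque": the same for the moment, N m; "gripper_width": opening from 0.0 (shut) to 1.0 (fully open).
Only numpy, scipy, OpenCV 4.12 (cv2) and the standard library are available. Lean on these libraries where they do the work, as an engineer would, in place of code of your own. Each camera call takes 0.05 s, during which the arm holds its last target. There are 200 camera calls.

## Working session

There is one attempt and no reset: what is moved stays moved. The work goes in short steps, Python scripts to look and compute and a tool call to move; the robot and the scene stay as the last step left them, time stands still between calls to the robot, and variables do not carry over. Pictures are saved under pics/ and viewed, about 8 in all and at most 12, crops included, and the job is handed in when it is done.

Besides the shell and the picture viewer there is one more tool, called after "Emit:" as name(argument=value, ...) on one line, values as JSON. servo_tool: Moves the arm, as the interface text tells. Its arguments: {"type":"object","properties":{"targets":{"type":"array","items":{"type":"number"}},"force":{"type":"number"}},"required":["targets"]}

```bash
mkdir -p pics; ls; python3 - <<'E'
from rig import status, snapshot, manip
import cv2,numpy as np
s=status.sense();print(s); print(manip.tip_reach)
for n in("top","scene"):
    d=snapshot(n);cv2.imwrite(f"pics/{n}0.png",d["frame"][:,:,::-1]);np.savez(f"pics/{n}0.npz",**d);print(n,d["fx"],d["cx"],d["cy"],d["T"])
E
```

```text
pics
{'t': 0.0, 'q': array([-1.29358923,  0.43522883,  0.02497892,  1.57409402, -0.01162496,
        1.13402598, -0.07507261]), 'joint_vel': array([ 0.00019243,  0.00064335,  0.00078569, -0.00157507, -0.00077751,
       -0.00125018, -0.00043765]), 'joint_efforts': array([-3.66412087e-04, -6.70438743e+01,  1.02469739e+00, -3.16210628e+01,
        1.55210530e-02,  1.25766834e-02,  9.59354026e-06]), 'tcp_pos': array([0.23160615, 0.5800741 , 0.30312351]), 'eef_rot': array([[-9.28714565e-01,  3.70795130e-01, -4.78658422e-04],
       [ 3.70795418e-01,  9.28713299e-01, -1.53816507e-03],
       [-1.25807676e-04, -1.60600066e-03, -9.99998702e-01]]), 'force': array([-0.70518787, -0.20546709,  0.42971849]), 'ft_torque': array([ 0.02089996, -0.01027482,  0.01928707]), 'gripper_width': 0.9998733044271554}
0.0726
top 363.3917515400974 316.3484818019372 195.14017454323812 [[ 0.0867426  -0.97363931  0.21095549  0.45453631]
 [-0.99622276 -0.08392645  0.02228368  0.04248071]
 [-0.00399152 -0.2120916  -0.97724164  0.8710649 ]
 [ 0.          0.          0.          1.        ]]
scene 423.7763005419305 322.74236148207746 196.71338905089664 [[-0.37458424  0.70574153 -0.60134477  1.31146324]
 [ 0.92718099  0.28839996 -0.23908341  0.33204333]
 [ 0.00469672 -0.64711231 -0.76238022  0.95401745]
 [ 0.          0.          0.          1.        ]]
```

View pics/top0.png

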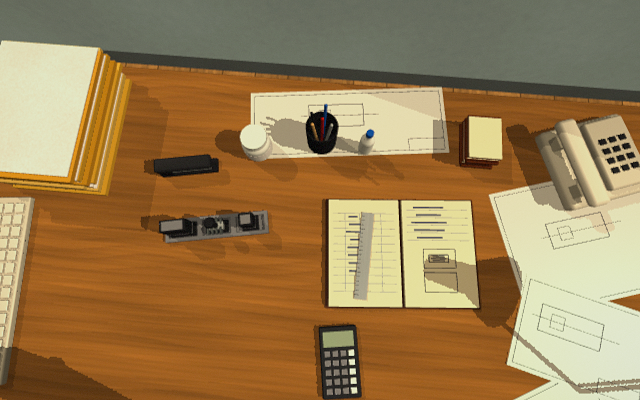

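View pics/scene0.png

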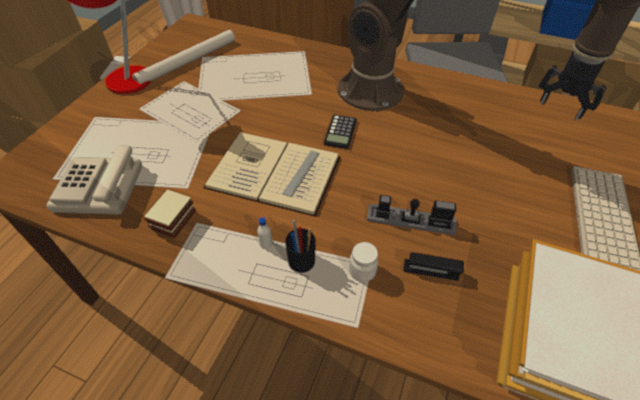

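The top view shows the tray at about (217,226), with the long stamp at its left end, around (176,227). The register is centred near (403,253), and the empty frame near (441,283).

```bash
cat >h.py <<'E'
import numpy as np,cv2
from rig import status,snapshot,manip
def world(d,uv,z,T=None):
    T=d["T"] if T is None else T
    uv=np.atleast_2d(np.float64(uv)); r=np.c_[(uv[:,0]-d["cx"])/d["fx"],(uv[:,1]-d["cy"])/d["fy"],np.ones(len(uv))]@T[:3,:3].T
    return T[:3,3]+r*((z-T[2,3])/r[:,2])[:,None]
def cloud(d,T=None):
    T=d["T"] if T is None else T
    v,u=np.mgrid[:400,:640]; Z=d["depth"]
    return np.stack([(u-d["cx"])/d["fx"]*Z,(v-d["cy"])/d["fy"]*Z,Z],-1)@T[:3,:3].T+T[:3,3]
def wrist(name):
    s=status.sense();d=snapshot("wrist");W=np.eye(4);W[:3,:3]=s["eef_rot"];W[:3,3]=s["tcp_pos"]
    d["T"]=W@d["mount"];cv2.imwrite(f"pics/{name}.png",d["frame"][:,:,::-1]);np.savez(f"pics/{name}.npz",**d);return s,d
E
python3 - <<'E'
from h import *
d=dict(np.load("pics/top0.npz"))
P=cloud(d)
print(world(d,[[328,305],[326,200],[471,201],[479,306]],.012).round(3))
print("frame",world(d,[[441,283]],.015).round(3))
m=np.zeros((400,640),bool);m[205:250,140:275]=1
for lo,hi in((.078,.1),(.06,.078)):
    k=m&(P[...,2]>lo)&(P[...,2]<hi)&(d["depth"]>0)
    n,l,st,c=cv2.connectedComponentsWithStats(k.astype(np.uint8))
    for i in range(1,n):
        if st[i,4]>15: q=P[l==i];print(lo,st[i],q.mean(0).round(3),np.ptp(q,0).round(3),cv2.minAreaRect(np.float32(q[:,:2]*1000)))
k=m&(P[...,2]>.007)&(d["depth"]>0)
print(cv2.minAreaRect(np.float32(P[k][:,:2]*1000)))
w=snapshot("wrist")["mount"];print(w)
E
```

```text
[[ 0.388  0.014  0.012]
 [ 0.63   0.038  0.012]
 [ 0.658 -0.31   0.012]
 [ 0.416 -0.327  0.012]]
frame [[ 0.459 -0.24   0.015]]
0.078 [159 219  28  15 348] [0.529 0.367 0.085] [0.035 0.06  0.011] ((529.9764404296875, 368.13592529296875), (28.529205322265625, 57.4753303527832), 10.99753189086914)
0.078 [203 218  11  10  85] [0.544 0.291 0.081] [0.021 0.022 0.007] ((543.7879028320312, 292.0281066894531), (20.12982749938965, 22.34842872619629), 5.428162097930908)
0.06 [238 213  16  15 206] [0.558 0.213 0.072] [0.033 0.035 0.015] ((559.058349609375, 213.8621368408203), (29.781084060668945, 32.148948669433594), 11.063749313354492)
0.06 [163 219  27  16  71] [0.525 0.354 0.069] [0.037 0.054 0.018] ((520.1621704101562, 360.8802490234375), (23.887039184570312, 60.587284088134766), 37.55698776245117)
0.06 [204 218  12  11  28] [0.541 0.285 0.074] [0.023 0.024 0.017] ((540.8646850585938, 287.9340515136719), (15.964953422546387, 26.126853942871094), 49.27988815307617)
((544.2489013671875, 293.3264465332031), (54.891151428222656, 244.77783203125), 10.402656555175781)
[[ 3.88208335e-04 -9.46402957e-01 -3.22988069e-01  8.26058147e-02]
 [ 9.99999868e-01  4.76308607e-04 -1.93727250e-04  8.60892299e-04]
 [ 3.37186040e-04 -3.22987951e-01  9.46403016e-01 -7.03724235e-02]
 [ 0.00000000e+00  0.00000000e+00  0.00000000e+00  1.00000000e+00]]
```

Emit:
servo_tool(targets=[8.5,-3.55,-0.86,0.43,0,8.5,-3.55,-0.86,0.43,0,8.5,-3.55,-0.86,0.43,0,8.5,-3.55,-0.86,0.43,0,8.5,-3.55,-0.86,0.43,0,8.5,-3.55,-0.86,0.43,0,8.5,-3.55,-0.86,0.43,0,8.5,-3.55,-0.86,0.43,0,8.5,-3.55,-0.86,0.43,0,8.5,-3.55,-0.86,0.43,0,8.5,0,0,0,0.125,8.5,0,0,0,0.125,8.5,0,0,0,0.125,8.5,0,0,0,0.125,8.5,0,0,0,0.125,8.5,0,0,0,0.125,8.5,0,0,0,0.125,8.5,0,0,0,0.125,8.5,0,0,0,0,8.5,0,0,0,0], force=60)

```text
t: 2.15
tcp_pos: [0.5294, 0.369, 0.2607]
eef_rot: [[-0.193, 0.981, -0.0], [0.981, 0.193, -0.0], [-0.0, -0.0, -1.0]]
force: [0.8, 0.0, -0.1]
gripper_width: 0.996
```

```bash
python3 - <<'E'
from h import *
s,d=wrist("w1");P=cloud(d);print(s["tcp_pos"],s["eef_rot"].round(4).tolist(),s["q"].round(2),s["force"])
k=(P[...,2]>.079)&(P[...,2]<.095)&(d["depth"]>0)
n,l,st,c=cv2.connectedComponentsWithStats(k.astype(np.uint8))
for i in range(1,n):
    if st[i,4]>100: q=P[l==i];print(st[i],q.mean(0).round(4),cv2.minAreaRect(np.float32(q[:,:2]*1000)))
E
```

```text
[0.52935436 0.36900807 0.26067587] [[-0.1935, 0.9811, -0.0002], [0.9811, 0.1935, -0.0004], [-0.0004, -0.0003, -1.0]] [-0.92  0.51  0.35  1.59 -0.19  1.07 -0.33] [ 0.80056846  0.03922382 -0.11953075]
[ 308  158   34   66 2102] [0.5293 0.3732 0.0866] ((529.7301025390625, 371.19561767578125), (27.96921730041504, 57.387107849121094), 11.377196311950684)
[312 258  24  23 433] [0.5438 0.2956 0.0827] ((544.0595703125, 294.4019775390625), (22.6533260345459, 21.958757400512695), 76.66490173339844)
[479 374  26  12 174] [0.7471 0.1963 0.0852] ((748.1591186523438, 195.75799560546875), (10.987372398376465, 32.29557800292969), 82.43572998046875)
```

View pics/w1.png

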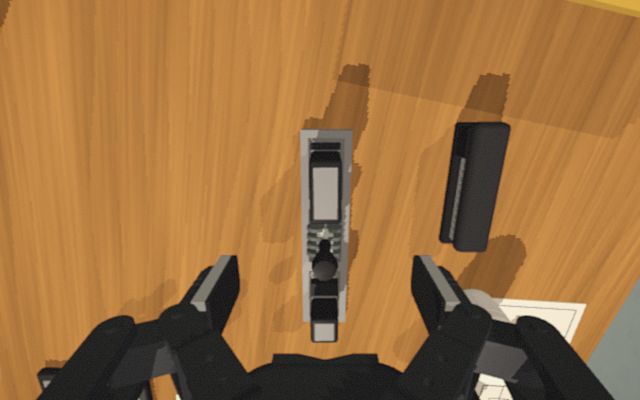

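The wrist view shows the long stamp centred near (325,192), and its depth rectangle puts the stamp at (0.5297, 0.3712). I'll correct by that offset, descend and close gently.

Emit:
servo_tool(targets=[8.5,0.21,0.07,1.4,0,8.5,0,0,2.6,0,8.5,0,0,2.6,0,8.5,0,0,2.6,0,8.5,0,0,2.6,0,8.5,0,0,1.6,0,8.5,0,0,1.0,0,8.5,0,0,0,0,5,0,0,0,0,4,0,0,0,0,3.4,0,0,0,0,3,0,0,0,0,2.6,0,0,0,0,2,0,0,0,0,2,0,0,0,0,2,0,0,0,0], force=25)

```text
t: 3.8
tcp_pos: [0.53, 0.3714, 0.1171]
eef_rot: [[-0.19, 0.982, 0.001], [0.982, 0.19, 0.0], [0.0, 0.001, -1.0]]
force: [0.2, 0.5, 2.2]
gripper_width: 0.322
```

Emit:
servo_tool(targets=[2,0,0,0,0,2,0,0,0,0,2,0,0,-0.5,0,2,0,0,-1,0,2,0,0,-2,0,2,0,0,-3,0,2,0,0,-3,0,2,0,0,-3,0,2,0,0,-2.5,0,2,0,0,0,0,2,0,0,0,0], force=70)

```text
t: 4.9
tcp_pos: [0.5296, 0.3708, 0.2671]
eef_rot: [[-0.19, 0.982, 0.0], [0.982, 0.19, 0.0], [0.0, 0.0, -1.0]]
force: [-0.1, -0.3, -2.7]
gripper_width: 0.318
```

Emit:
servo_tool(targets=[2,-2,-0.6,0,0,2,-3.85,-1.17,0,0,2,-3.85,-1.17,0,0,2,-3.85,-1.17,0,0,2,-3.85,-1.17,0,0,2,-3.85,-1.17,0,0,2,-3.85,-1.17,0,0,2,-3.85,-1.17,0,0,2,-3.85,-1.17,0,0,2,-3.85,-1.17,0,0,2,-3.85,-1.17,0,0,2,-3.85,-1.17,0,0,2,-3.85,-1.17,0,0,2,-3.85,-1.17,0,0,2,-3.85,-1.17,0,0,2,-3.85,-1.17,0,0,2,-3.85,-1.17,0,0,2,-1.9,-0.6,0,0,2,0,0,0,0.1,2,0,0,0,0])

```text
t: 6.9
tcp_pos: [0.4573, -0.31, 0.2653]
eef_rot: [[-0.087, 0.996, -0.003], [0.996, 0.087, 0.001], [0.001, -0.003, -1.0]]
force: [-0.3, 0.6, -2.7]
gripper_width: 0.324
```

```bash
python3 - <<'E'
from h import *
s,d=wrist("w2");P=cloud(d);print(s["t"],s["tcp_pos"],s["eef_rot"].round(4).tolist(),s["q"].round(2),s["force"])
E
```

```text
6.9 [ 0.45734739 -0.30997279  0.26530817] [[-0.0872, 0.9962, -0.0031], [0.9962, 0.0872, 0.001], [0.0013, -0.003, -1.0]] [ 0.07  0.39  0.58  1.84 -0.25  1.    0.84] [-0.30065354  0.57207212 -2.65957538]
```

View pics/w2.png

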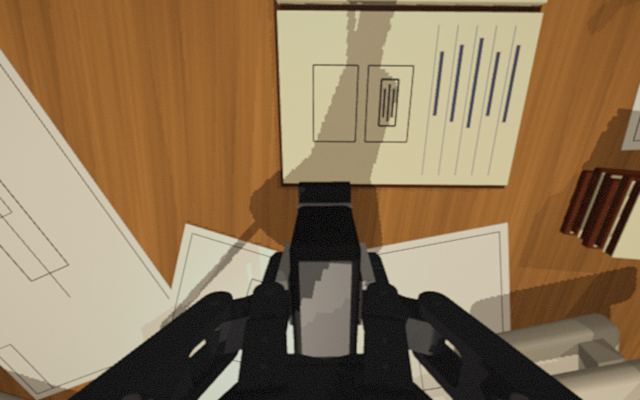

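The empty frame spans roughly (313..358, 65..142), and the stamp hangs below it at about (325,195). Next I'll extract the frame's rectangle.

```bash
python3 - <<'E'
from h import *
d=dict(np.load("pics/w2.npz"));P=cloud(d)
a,b,c0,c1=55,150,303,363
g=cv2.cvtColor(d["frame"],cv2.COLOR_RGB2GRAY)[a:b,c0:c1]
print("page z",np.median(P[80:130,320:350,2]),np.median(P[150:175,440:480,2]), "desk",np.median(P[60:150,200:260,2]))
bh=cv2.morphologyEx(g,cv2.MORPH_BLACKHAT,np.ones((7,7)))
m=(bh>20).astype(np.uint8)
n,l,st,c=cv2.connectedComponentsWithStats(m,connectivity=8)
for i in range(1,n):
    if st[i,4]>30:print(st[i])
i=1+np.argmax(st[1:,4]); y,x=np.where(l==i)
z=np.median(P[80:130,320:350,2])
w=world(d,np.c_[x+c0,y+a],z)
r=cv2.minAreaRect(np.float32(w[:,:2]*1000));print(r)
print(np.degrees(np.arctan2(d["T"][1,0],d["T"][0,0])))
t=dict(np.load("pics/top0.npz"))
gt=cv2.cvtColor(t["frame"],cv2.COLOR_RGB2GRAY)[268:296,418:464]
y,x=np.where(cv2.morphologyEx(gt,cv2.MORPH_BLACKHAT,np.ones((5,5)))>20)
print("top",cv2.minAreaRect(np.float32(world(t,np.c_[x+418,y+268],z)[:,:2]*1000)),cloud(t)[276:290,432:455,2].mean())
# page edge lower
bw=cv2.inRange(cv2.cvtColor(d["frame"],cv2.COLOR_RGB2HSV),(15,20,60),(35,110,255))
cv2.imwrite("pics/m.png",np.hstack([cv2.resize(m*255,None,fx=4,fy=4),cv2.resize(g,None,fx=4,fy=4)]))
E
```

```text
page z 0.015469968440036425 0.015409553153582306 desk 0.0004717073617771794
[  9   9  48  79 607]
((461.08673095703125, -237.53347778320312), (46.508548736572266, 75.82770538330078), 4.721169948577881)
5.025038864124805
top ((464.6173400878906, -238.44541931152344), (55.72406768798828, 77.23845672607422), 4.972652912139893) 0.01688891761104895
```

View pics/m.png

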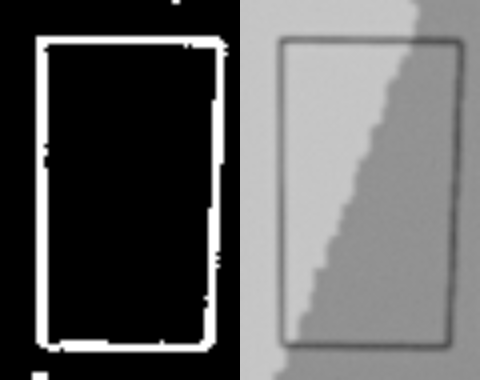

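The frame's lines come out clearly: centre (0.461, -0.2375), yaw 4.7°, page z about 0.015. I'll go over it and down to about 15 mm above the page for a check.

Emit:
servo_tool(targets=[2,2,0.3,0,0.005,2,3.2,0.4,0,0,2,2,0.3,0,0,2,0,0,2,0,2,0,0,3,0,2,0,0,3,0,2,0,0,2.5,0,2,0,0,1.5,0,2,0,0,0,0,2,0,0,0,0,2,0,0,0,0])

```text
t: 8.05
tcp_pos: [0.4627, -0.2371, 0.1477]
eef_rot: [[-0.087, 0.996, 0.001], [0.996, 0.087, -0.0], [-0.0, 0.001, -1.0]]
force: [0.3, 0.1, -1.8]
gripper_width: 0.321
```

```bash
python3 - <<'E'
from h import *
s,d=wrist("w3");print(s["t"],s["tcp_pos"],s["eef_rot"].round(4).tolist(),s["force"])
t=snapshot("top");q=snapshot("scene");np.savez("pics/top3.npz",**t);np.savez("pics/scene3.npz",**q)
A=cv2.resize(t["frame"][230:310,390:490],(500,400),interpolation=cv2.INTER_CUBIC)
B=d["frame"][130:400,180:480]; B=cv2.resize(B,(300,400)) if 0 else cv2.resize(d["frame"][200:400,240:390],(300,400),interpolation=cv2.INTER_CUBIC)
cv2.imwrite("pics/c3.png",np.hstack([A,B])[:,:,::-1])
E
```

```text
8.05 [ 0.46274337 -0.23707104  0.14773937] [[-0.0871, 0.9962, 0.0012], [0.9962, 0.0871, -0.0003], [-0.0004, 0.0012, -1.0]] [ 0.33229129  0.11393914 -1.8376661 ]
```

View pics/c3.png

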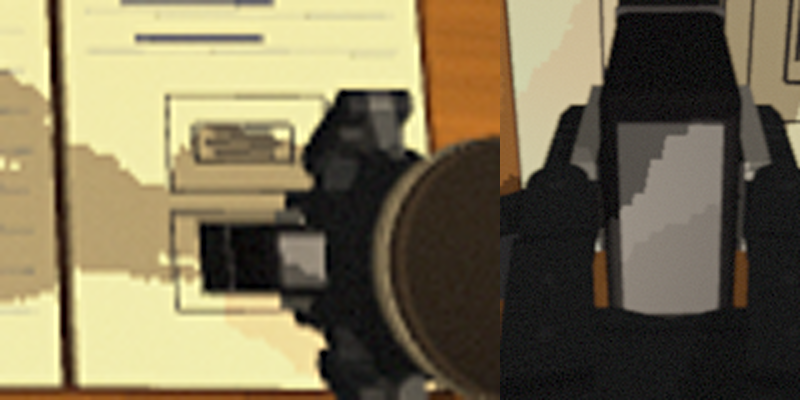

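View pics/w3.png

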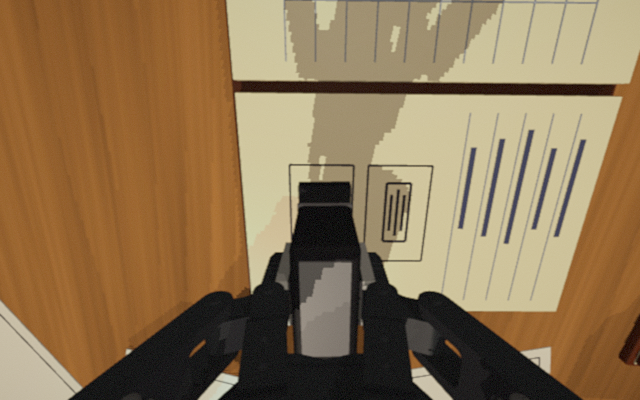

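The stamp hangs about 2 px right of the frame's middle in the wrist view (edges 300–349 against 290–354). That fits the TCP being 1.7 mm too far in x. Next I'll check the position along its length.

```bash
python3 - <<'E'
from h import *
d=dict(np.load("pics/w3.npz"));g=cv2.cvtColor(d["frame"],cv2.COLOR_RGB2GRAY).astype(int)
c=g[155:215,326:345].mean(1);print("col",dict(zip(range(155,215),c.astype(int))))
for r in(175,187,192): print(r,list(zip(range(284,362),g[r-1:r+2,284:362].mean(0).astype(int))))
t=np.array([.46274,-.23707,.14774]);R=np.array([[-.0871,.9962,.0012],[.9962,.0871,-.0003],[-.0004,.0012,-1]])
f=lambda uv,z:((world(d,uv,z)-t)@R*1000).round(1)
print("line front",f([[325,165]],.0155),"stamp front rows 181-184",f([[325,r] for r in(181,182,183,184)],.14774-.113))
print("lines L/R",f([[290,175],[354,175]],.0155),"stamp L/R",f([[300,184],[349,184]],.0347))
E
```

```text
col {155: np.int64(144), 156: np.int64(144), 157: np.int64(145), 158: np.int64(144), 159: np.int64(144), 160: np.int64(144), 161: np.int64(145), 162: np.int64(146), 163: np.int64(134), 164: np.int64(79), 165: np.int64(65), 166: np.int64(119), 167: np.int64(144), 168: np.int64(145), 169: np.int64(144), 170: np.int64(144), 171: np.int64(144), 172: np.int64(143), 173: np.int64(144), 174: np.int64(144), 175: np.int64(144), 176: np.int64(144), 177: np.int64(144), 178: np.int64(145), 179: np.int64(145), 180: np.int64(139), 181: np.int64(101), 182: np.int64(42), 183: np.int64(11), 184: np.int64(12), 185: np.int64(14), 186: np.int64(19), 187: np.int64(19), 188: np.int64(19), 189: np.int64(19), 190: np.int64(17), 191: np.int64(17), 192: np.int64(18), 193: np.int64(18), 194: np.int64(19), 195: np.int64(20), 196: np.int64(18), 197: np.int64(18), 198: np.int64(18), 199: np.int64(18), 200: np.int64(17), 201: np.int64(19), 202: np.int64(32), 203: np.int64(57), 204: np.int64(63), 205: np.int64(50), 206: np.int64(24), 207: np.int64(11), 208: np.int64(14), 209: np.int64(14), 210: np.int64(15), 211: n
[... 4670 characters left out ...]
), (341, np.int64(17)), (342, np.int64(19)), (343, np.int64(14)), (344, np.int64(18)), (345, np.int64(21)), (346, np.int64(20)), (347, np.int64(18)), (348, np.int64(19)), (349, np.int64(25)), (350, np.int64(51)), (351, np.int64(72)), (352, np.int64(65)), (353, np.int64(88)), (354, np.int64(129)), (355, np.int64(144)), (356, np.int64(145)), (357, np.int64(144)), (358, np.int64(145)), (359, np.int64(144)), (360, np.int64(143)), (361, np.int64(144))]
line front [[ 36.5   1.1 132.2]] stamp front rows 181-184 [[ 30.7   1.1 113. ]
 [ 30.    1.1 113. ]
 [ 29.3   1.1 113. ]
 [ 28.7   1.1 113. ]]
lines L/R [[ 29.4 -23.1 132.2]
 [ 29.4  21.1 132.3]] stamp L/R [[ 28.7 -14.7 113. ]
 [ 28.7  16.2 113. ]]
```

Emit:
servo_tool(targets=[2,0,-0.18,0,0,2,0,0,0.4,0,2,0,0,0.4,0,2,0,0,0.4,0,2,0,0,0.3,0,2,0,0,0,0,2,0,0,0,0,2,0,0,0,0,2,0,0,0,0])

```text
t: 9.1
tcp_pos: [0.4605, -0.2374, 0.132]
eef_rot: [[-0.086, 0.996, 0.0], [0.996, 0.086, -0.0], [-0.0, 0.0, -1.0]]
force: [1.0, -0.1, -2.6]
gripper_width: 0.322
```

Emit:
servo_tool(targets=[2,0,0,0.1,0,2,0,0,0.1,0,2,0,0,0.1,0,2,0,0,0.1,0,2,0,0,0.1,0,2,0,0,0.1,0,2,0,0,0,0,2,0,0,0,0,2,0,0,0,0])

```text
t: 10.0
tcp_pos: [0.4604, -0.2373, 0.126]
eef_rot: [[-0.086, 0.996, 0.0], [0.996, 0.086, 0.0], [0.0, 0.0, -1.0]]
force: [-1.4, 0.3, 1.9]
gripper_width: 0.321
```

Emit:
servo_tool(targets=[2,0,0,0.1,0,2,0,0,0.1,0,2,0,0,0.1,0,2,0,0,0.1,0,2,0,0,0.1,0,2,0,0,0.1,0,2,0,0,0.1,0,2,0,0,0.1,0,2,0,0,0.1,0,2,0,0,0.1,0,2,0,0,0,0,2,0,0,0,0])

```text
t: 11.2
tcp_pos: [0.4604, -0.2373, 0.116]
eef_rot: [[-0.086, 0.996, 0.0], [0.996, 0.086, 0.0], [0.0, 0.0, -1.0]]
force: [-3.0, 2.1, 7.1]
gripper_width: 0.314
```

Emit:
servo_tool(targets=[2,0,0,0.04,0,2,0,0,0.03,0,2,0,0,0,0,2,0,0,0,0])

```text
t: 11.6
tcp_pos: [0.4604, -0.2374, 0.1153]
eef_rot: [[-0.086, 0.996, 0.0], [0.996, 0.086, 0.0], [0.0, 0.0, -1.0]]
force: [-1.8, 1.1, 6.9]
gripper_width: 0.32
```

Emit:
servo_tool(targets=[2,0,0,0.03,0,2,0,0,0.03,0,2,0,0,0,0,2,0,0,0,0])

```text
t: 12.0
tcp_pos: [0.4604, -0.2373, 0.1147]
eef_rot: [[-0.086, 0.996, 0.0], [0.996, 0.086, 0.0], [0.0, 0.0, -1.0]]
force: [-3.1, 1.3, 8.2]
gripper_width: 0.319
```

Emit:
servo_tool(targets=[2,0,0,0.03,0,2,0,0,0.02,0,2,0,0,0,0,2,0,0,0,0])

```text
t: 12.4
tcp_pos: [0.4604, -0.2374, 0.1144]
eef_rot: [[-0.086, 0.996, 0.0], [0.996, 0.086, 0.0], [0.0, 0.0, -1.0]]
force: [-3.3, 1.2, 9.7]
gripper_width: 0.319
```

Emit:
servo_tool(targets=[2,0,0,0.02,0,2,0,0,0.02,0,2,0,0,0,0,2,0,0,0,0])

```text
t: 12.8
tcp_pos: [0.4604, -0.2374, 0.1141]
eef_rot: [[-0.086, 0.996, 0.0], [0.996, 0.086, 0.0], [0.0, 0.0, -1.0]]
force: [-3.4, 2.3, 12.5]
gripper_width: 0.322
```

Emit:
servo_tool(targets=[2,0,0,0.02,0,2,0,0,0.01,0,2,0,0,0,0,2,0,0,0,0])

```text
t: 13.2
tcp_pos: [0.4603, -0.2374, 0.1139]
eef_rot: [[-0.086, 0.996, 0.0], [0.996, 0.086, 0.0], [0.0, 0.0, -1.0]]
force: [-4.2, 2.0, 13.8]
gripper_width: 0.318
```

Emit:
servo_tool(targets=[2,0,0,0.02,0,2,0,0,0,0,2,0,0,0,0,2,0,0,0,0,2,0,0,0,0])

```text
t: 13.7
tcp_pos: [0.4604, -0.2374, 0.1138]
eef_rot: [[-0.086, 0.996, 0.0], [0.996, 0.086, 0.0], [0.0, 0.0, -1.0]]
force: [-3.3, 2.2, 14.6]
gripper_width: 0.318
```

```bash
python3 - <<'E'
from h import *
s=status.sense();print(s["force"],s["ft_torque"],s["tcp_pos"],s["eef_rot"][2])
E
```

```text
[-3.25987561  2.1847437  14.59297456] [ 0.51285626  0.92828393 -0.01050095] [ 0.4603761  -0.23735756  0.11375379] [ 3.22965613e-04  4.34526231e-04 -9.99999853e-01]
```

Emit:
servo_tool(targets=[2,0,0,0.01,0,2,0,0,0,0,2,0,0,0,0,2,0,0,0,0,2,0,0,0,0,2,0,0,0,0,2,0,0,0,0,2,0,0,0,0,2,0,0,0,0,2,0,0,0,0,2,0,0,0,0,2,0,0,0,0])

```text
t: 14.9
tcp_pos: [0.4604, -0.2374, 0.1137]
eef_rot: [[-0.086, 0.996, 0.0], [0.996, 0.086, 0.0], [0.0, 0.0, -1.0]]
force: [-4.1, 2.3, 14.9]
gripper_width: 0.321
```

Emit:
servo_tool(targets=[2,0,0,-0.03,0,2,0,0,-0.03,0,2,0,0,-0.03,0,2,0,0,-0.03,0,2,0,0,-0.05,0,2,0,0,-0.05,0,2,0,0,-0.05,0,2,0,0,-0.1,0,2,0,0,-0.15,0,2,0,0,-0.15,0,2,0,0,-0.15,0,2,0,0,-0.15,0,2,0,0,-0.15,0,2,0,0,-0.15,0,2,0,0,-0.15,0,2,0,0,-0.15,0,2,0,0,-0.15,0,2,0,0,-0.15,0,2,0,0,-0.15,0,2,0,0,-0.15,0])

```text
t: 16.9
tcp_pos: [0.4604, -0.2373, 0.1349]
eef_rot: [[-0.086, 0.996, -0.0], [0.996, 0.086, 0.0], [0.0, -0.0, -1.0]]
force: [-0.7, 0.1, -1.9]
gripper_width: 0.317
```

Emit:
servo_tool(targets=[2,0,0,-0.3,0,2,0,0,-0.5,0,2,0,0,-1,0,2,0,0,-2,0,2,0,0,-3,0,2,0,0,-3,0,2,0,0,-3,0,2,0,0,0,0,2,0,0,0,0])

```text
t: 17.8
tcp_pos: [0.4605, -0.2373, 0.2636]
eef_rot: [[-0.086, 0.996, 0.002], [0.996, 0.086, -0.0], [-0.0, 0.002, -1.0]]
force: [0.1, 0.4, -2.7]
gripper_width: 0.318
```

```bash
python3 - <<'E'
from h import *
s,d=wrist("w4");print(s["t"],s["tcp_pos"],s["eef_rot"].round(4).tolist(),s["force"])
E
```

```text
17.8 [ 0.4605421  -0.23726148  0.26355479] [[-0.086, 0.9963, 0.0018], [0.9963, 0.086, -0.0001], [-0.0002, 0.0018, -1.0]] [ 0.11154324  0.41139325 -2.71271613]
```

View pics/w4.png

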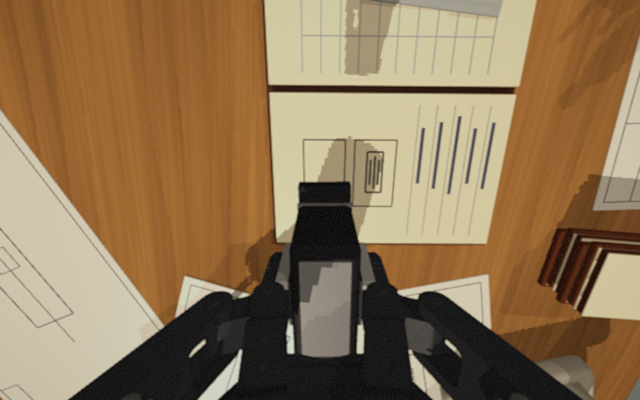

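The view shows no slip: the stamp's front edge is still at row 183, columns 300–350. The stamp is well clear of the page, so I'll take it back.

Emit:
servo_tool(targets=[2,0,0,-0.3,-0.105,2,2.0,0.65,0,0,2,4,1.25,0,0,2,4,1.25,0,0,2,4,1.25,0,0,2,4,1.25,0,0,2,4,1.25,0,0,2,4,1.25,0,0,2,4,1.25,0,0,2,4,1.25,0,0,2,4,1.25,0,0,2,4,1.25,0,0,2,4,1.25,0,0,2,4,1.25,0,0,2,4,1.25,0,0,2,3,0.95,0,0,2,1.45,0.55,0,0,2,0,0,0,0,2,0,0,0,0,2,0,0,0,0])

```text
t: 19.85
tcp_pos: [0.5306, 0.3691, 0.2655]
eef_rot: [[-0.187, 0.982, -0.0], [0.982, 0.187, -0.001], [-0.001, -0.001, -1.0]]
force: [0.2, 0.6, -2.6]
gripper_width: 0.317
```

```bash
python3 - <<'E'
from h import *
s=status.sense();R=s["eef_rot"];print(s["tcp_pos"],R.round(4).tolist(),"shift cm",((np.array([.5299,.3712,.1171])-s["tcp_pos"])@R*100).round(2),"turn",np.arctan2(R[1,1],R[0,1])-np.arctan2(.19,.982))
E
```

```text
[0.53060652 0.36912789 0.26553646] [[-0.1871, 0.9823, -0.0004], [0.9823, 0.1871, -0.0014], [-0.0013, -0.0007, -1.0]] shift cm [ 0.24 -0.02 14.84] turn -0.002865598892017096
```

Emit:
servo_tool(targets=[2,0.22,-0.02,0,-0.003,2,0,0,2,0,2,0,0,3,0,2,0,0,3,0,2,0,0,2,0,2,0,0,1,0,2,0,0,0,0,2,0,0,0,0,2,0,0,0,0])

```text
t: 20.75
tcp_pos: [0.5303, 0.3739, 0.1573]
eef_rot: [[-0.193, 0.981, 0.002], [0.981, 0.193, 0.002], [0.001, 0.002, -1.0]]
force: [0.3, -0.6, -1.5]
gripper_width: 0.32
```

```bash
python3 - <<'E'
from h import *
s,d=wrist("w5");R=s["eef_rot"];print(s["tcp_pos"],R.round(4).tolist(),"shift cm",((np.array([.5299,.3713,.1171])-s["tcp_pos"])@R*100).round(2))
cv2.imwrite("pics/c5.png",cv2.resize(d["frame"][100:300,200:450],None,fx=3,fy=3,interpolation=cv2.INTER_CUBIC)[:,:,::-1])
E
```

```text
[0.53030032 0.37392464 0.15731288] [[-0.1926, 0.9813, 0.0018], [0.9813, 0.1926, 0.0015], [0.0011, 0.0021, -1.0]] shift cm [-0.25 -0.1   4.02]
```

View pics/c5.png

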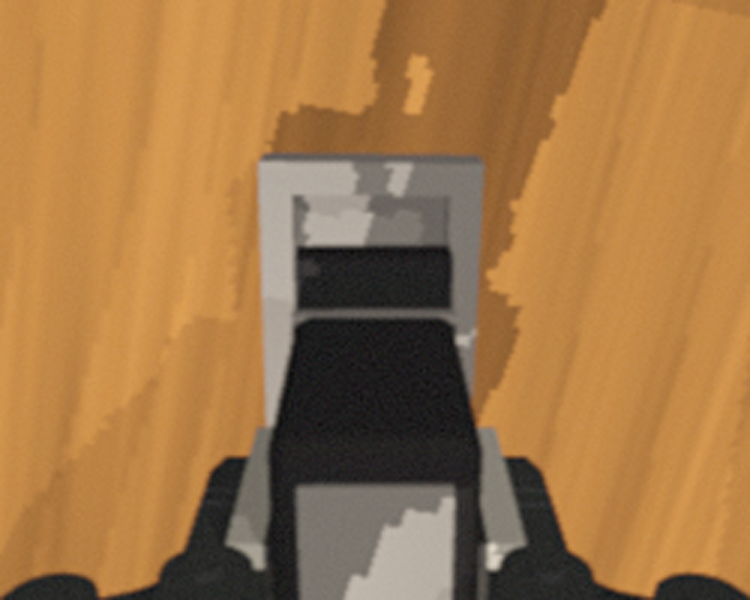

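Emit:
servo_tool(targets=[2,-0.24,-0.05,0,0,2,0,0,1,0,2,0,0,1,0,2,0,0,0,0,2,0,0,0,0,2,0,0,0,0,2,0,0,0,0,2,0,0,0,0,2,0,0,0,0,2,0,0,0,0])

```text
t: 21.8
tcp_pos: [0.5296, 0.3712, 0.136]
eef_rot: [[-0.193, 0.981, 0.0], [0.981, 0.193, 0.0], [0.0, 0.0, -1.0]]
force: [0.4, -0.4, -1.4]
gripper_width: 0.318
```

```bash
python3 - <<'E'
from h import *
s,d=wrist("w6");R=s["eef_rot"];print(s["tcp_pos"],R.round(4).tolist(),"shift cm",((np.array([.5299,.3713,.1171])-s["tcp_pos"])@R*100).round(2))
cv2.imwrite("pics/c6.png",cv2.resize(d["frame"][100:300,200:450],None,fx=3,fy=3,interpolation=cv2.INTER_CUBIC)[:,:,::-1])
E
```

```text
[0.52956496 0.37119665 0.13596485] [[-0.1927, 0.9813, 0.0002], [0.9813, 0.1927, 0.0002], [0.0002, 0.0002, -1.0]] shift cm [0.   0.03 1.89]
```

View pics/c6.png

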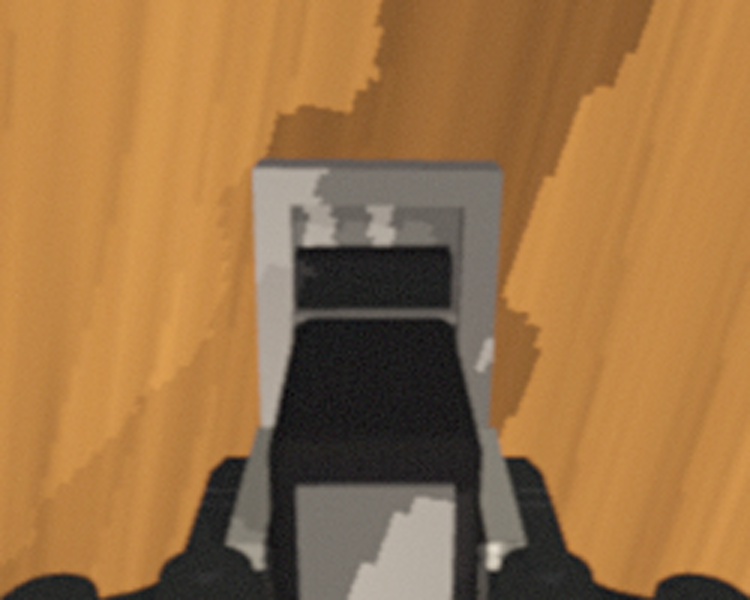

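The stamp (295–452) lies inside the recess (291–465), slightly to the left, so I'll nudge it +y and lower it slowly.

Emit:
servo_tool(targets=[2,0,0.05,0,0,2,0,0,0.2,0,2,0,0,0.2,0,2,0,0,0.2,0,2,0,0,0.2,0,2,0,0,0.2,0,2,0,0,0.2,0,2,0,0,0.2,0,2,0,0,0.2,0,2,0,0,0.1,0,2,0,0,0.05,0,2,0,0,0,0,2,0,0,0,0,2,0,0,0,0])

```text
t: 23.25
tcp_pos: [0.53, 0.3713, 0.1184]
eef_rot: [[-0.193, 0.981, 0.0], [0.981, 0.193, 0.0], [0.0, 0.0, -1.0]]
force: [-0.8, 0.8, -2.0]
gripper_width: 0.319
```

Emit:
servo_tool(targets=[2,0,0,0.05,0,2,0,0,0.05,0,2,0,0,0.05,0,2,0,0,0,0,2,0,0,0,0,2,0,0,0,0])

```text
t: 23.85
tcp_pos: [0.5301, 0.3713, 0.117]
eef_rot: [[-0.193, 0.981, 0.0], [0.981, 0.193, 0.0], [0.0, 0.0, -1.0]]
force: [-0.8, 0.2, 1.7]
gripper_width: 0.322
```

It's seated at the grasp height, with about 4 N of contact force. I'll open gradually and retreat upwards.

Emit:
servo_tool(targets=[2.8,0,0,0,0,3.2,0,0,0,0,3.6,0,0,0,0,4.4,0,0,0,0,6,0,0,0,0,8.5,0,0,0,0,8.5,0,0,0,0,8.5,0,0,0,0,8.5,0,0,0,0], force=20)

```text
t: 24.75
tcp_pos: [0.53, 0.3713, 0.1168]
eef_rot: [[-0.193, 0.981, 0.0], [0.981, 0.193, 0.0], [0.0, 0.0, -1.0]]
force: [0.2, -0.7, 0.8]
gripper_width: 0.992
```

Emit:
servo_tool(targets=[8.5,0,0,-0.5,0,8.5,0,0,-1.5,0,8.5,0,0,-2.5,0,8.5,0,0,-3,0,8.5,0,0,-3,0,8.5,0,0,-3,0,8.5,0,0,-1,0,8.5,0,0,0,0,8.5,0,0,0,0,8.5,0,0,0,0,8.5,0,0,0,0])

```text
t: 25.85
tcp_pos: [0.5295, 0.371, 0.2604]
eef_rot: [[-0.193, 0.981, -0.002], [0.981, 0.193, -0.002], [-0.001, -0.002, -1.0]]
force: [0.1, -0.2, -0.1]
gripper_width: 0.996
```

```bash
python3 - <<'E'
from h import *
s,d=wrist("w7");P=cloud(d);print(s["t"],s["tcp_pos"],s["force"],s["gripper_width"])
k=(P[...,2]>.079)&(P[...,2]<.095)&(d["depth"]>0)
n,l,st,c=cv2.connectedComponentsWithStats(k.astype(np.uint8))
for i in range(1,n):
    if st[i,4]>100: q=P[l==i];print(st[i],q.mean(0).round(4),cv2.minAreaRect(np.float32(q[:,:2]*1000)))
E
```

```text
25.85 [0.52953273 0.3709512  0.26043494] [ 0.13420316 -0.18789086 -0.06846647] 0.9955173528266629
[ 309  161   34   65 2095] [0.5301 0.3732 0.0866] ((530.4494018554688, 371.2705078125), (28.037168502807617, 57.56608581542969), 11.03610897064209)
[312 260  25  23 420] [0.5438 0.2955 0.0827] ((544.1054077148438, 294.55438232421875), (22.364118576049805, 21.91024398803711), 39.16861343383789)
[479 374  26  13 215] [0.7471 0.1972 0.0853] ((748.4686279296875, 196.77838134765625), (13.620655059814453, 32.4118537902832), 82.1546630859375)
```

View pics/w7.png

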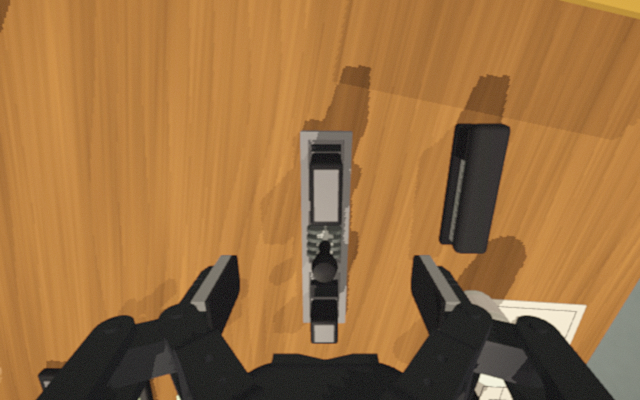

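The stamp is upright in its recess, within 1 mm of where it started, and its neighbours haven't moved. Handing in.

```bash
python3 -c "
from rig import manip
print(manip.sign_off())"
```

```text
the job is handed in; nothing more can be done
None
```

I stamped the empty frame once, put the stamp back in its recess and handed the job in at about 26 s. No verdict was reported.

- **Print:** I pressed with about 17 N in all and held that force for over a second. Just before setting down, the stamp was about 1.8 mm off the frame's centre in the wrist camera; I corrected that. The jaws' yaw was within about 0.3° of the frame's. The mark itself couldn't be checked: most of the frame was visible in the wrist picture taken after lifting off, but no print showed in it. The press therefore rests on the force and position readings alone.
- **Sideways force:** During the press the readings also showed about 4 N sideways and a moment of about 1 N m. I put this down to the grip flexing. The tool moved about 0.1 mm sideways during the press and lift-off.
- **Return:** The final wrist view has the stamp's top at its original height, within 1 mm of where it started and within 0.4° of its original yaw. It went in with about 4 N of contact force.
- **Other things:** The date stamp measured the same to within 0.2 mm. The square stamp and stapler look unmoved in the same view, and I didn't re-measure the rest.

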